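# Probe the busbar through the punch guide

## Robot

A 6-joint arm with a two-finger parallel gripper is mounted at the origin on the work surface. World frame = base frame: x ahead of the robot, y to its left, z up, the work surface at z = 0. Lengths are in m, angles in rad, forces in N, time in s.
With the tool pointing down it reaches from about 0.35 to 0.975 m from the base axis. Payload 4.9 kg.
Tool frame: the origin (TCP) lies midway between the tips of the shut fingers; the grasp point (between the pads) lies 19 mm behind it; z points along the fingers, y is the direction in which the jaws open and shut (so a half turn about z gives the same grasp; the last joint's range is limited). The gripper opens to 85 mm and grips with 20 to 120 N. Pads are 22 mm wide; open, the fingers measure 114 mm over their backs; the gripper's body (76 mm by 85 mm) begins 54 mm behind the grasp point. The pads swing forward as they close: fully open they stand 13 mm farther back than shut.
Start: joints at [-1.221, 0.053, 1.613, -0, 1.476, -0.119], TCP at [0.282, -0.558, 0.205] pointing down, gripper open.
Joint ranges: [-3.01, 3.01], [-1.01, 2.22], [0.06, 2.58], [-1.02, 4.17], [0.09, 2.62], [-3.14, 3.14]. Speed limits (rad/s): [2.57, 2.57, 3.14, 3.14, 3.14, 3.14].

## Interface

Orientations are given as a unit quaternion [w, x, y, z].
In Python, from plant import state, grab_frame, camera_params, job_done, boxes_of gives the robot as it stands.
- The arm moves only by the tool step_arm, never from a script. Its argument "steps" is a list of rows, each a list of 4 numbers: the shift along the tool's x, y, z in mm, then the turn about the tool's z in degrees. A call has 1 to 8 rows; each row shifts and turns the pose as measured when the row begins, along the tool's axes as they then stand; what a row does not reach is not made up. A row lasts 1/10 s, in which the tool goes at most 50 mm and 8.59 degrees, less where a joint would pass 70% of its speed; a pose out of reach is approached as far as the arm can. A call is refused whole if a number of a shift passes 50 or a number of a turn 8.59, either way. A call with a gripper value outside its range is refused whole. "claw" is the opening in per cent of the stroke, from 0 (shut) to 100 (fully open), set as the call begins (left out, the last holds). The fingers move at their own pace and stop on an object; the grip force is fixed at half the most. Time passes only in rows, so rows that do not move let the fingers close. It gives the time, the measured TCP pose, the force and the opening at its end, in the units of the state.
- state(): the state, without advancing time (a new reading comes with each control period).
- grab_frame(name): name is "scene" or "top" or "wrist"; returns (picture, depth): 384x512x3 uint8, red, green, blue; 384x512 float32, m along the optical axis (not along the pixel's ray), 0 where there is no reading.
- camera_params(name): a dict with "mtx" (3x3 intrinsics, pixels), "extrinsics" (4x4, takes a point from camera to world coordinates); the wrist camera has in their place "T_tool_cam" (4x4, takes a point from camera to tool coordinates, whose origin is the TCP and whose axes are the flange's). Camera axes: x right, y down, z forward; pixel columns grow to the right and rows downward; lengths in m; the calibration is good to about 2 mm. The wrist camera is an equidistant fisheye: a pixel r from the principal point sees the ray r / f radians off the axis. A picture is of the moment at which its call begins: read the wrist's pose just before it. camera_params takes no time and is no camera call.
- job_done(): hands the job in, once; it reports no verdict.
Trained networks look in the newest picture that a camera, given by its name, has taken for a name from the list of things; names that differ only in an ending like _2 or _b are one class to them, and where a whole thing is asked for, a point or a joint stands for the part that bears it (a point fixed in the world has none). Each returns a list of dicts, best first, with "p" (0 to 1); they miss things now and then, are a little off and sometimes report something else, mostly with a low value. They report only what shows in the picture. A call takes as long as a camera call. They do not tell look-alikes from the thing itself.
- boxes_of(camera, label): "box" ([left, top, width, height] in pixels, round what is visible of it).
The state is a dict: "time": time; "joint_pos": joint angles; "joint_vel": joint speeds; "joint_efforts": joint torques, N m; "tool_pos": TCP position; "tool_rot": TCP orientation; "contact_force": force on the tool from outside, world axes, zero at the start; "ft_torque": the same for the moment, N m; "gripper_width": opening from 0.0 (shut) to 1.0 (fully open).
Only numpy, scipy, OpenCV 4.12 (cv2) and the standard library are available. Lean on these libraries where they do the work, as an engineer would, in place of code of your own. Each camera call takes 0.05 s, during which the arm holds its last target. There are 200 camera calls.

## Task

Draw the pilot pin up out of the bore of the punch guide and park it upright in the open notch in the guide's near edge, its collar resting on the steel, and let go of it. Then take the test probe out of its stand and hold it upright through the empty bore, its tip on the scribed ring of the copper bar below, pressed gently so that the sprung tip is about half way in, clear of the bore's wall. Finish while still holding it pressed there, and leave the other things on the bench where they are.

Things in the scene. Friction and masses are not known exactly. Their poses are not given: they have to be found in the camera images.
- station: fixed steel punch guide, 170 x 110 mm foot, top face 62 mm above the bench; origin on the bench right under the bore's axis, z up; its -x edge (the near one, towards the robot) has the open notch. It may be turned by up to 0.35 rad. The guide block spans x -61 to 50 mm, y -40 to 40 mm; beyond it two prongs run on to x = -105 mm at the same height
- bore (a point): centre of the bore's mouth at the top face (z = 62 mm): a vertical round through hole 27 mm across, 22 mm deep, then 10 mm of free space down to the copper bar. It holds the pilot pin at the start
- notch (a point): where the parked pin's axis belongs, at the height of the top face: 76 mm from the bore's axis along the station's -x. The notch is a slot 30 mm wide in a 22 mm thick plate, 44 mm long, from its closed end (station x = -61 mm) to the open mouth at the edge (x = -105 mm); it is open above and below, with 42 mm of free height under the top face
- pin: loose steel pilot pin, about 0.25 kg, turned round, upright in the bore at the start; origin at the centre of its underside, z up along it. From below: shank 24 mm across and 28 mm long (foot chamfered by 2 mm), collar 40 mm across and 5 mm thick, knob 30 mm across from 34 to 73 mm above the origin, to grip. The collar's underside rests on the top face, so the origin is then 34 mm above the bench
- bar: fixed copper bar 40 x 260 x 10 mm lying through the guide along the station's y; origin under its centre, 20 mm above the bench; its top is 30 mm above the bench
- mark (a point): centre of the scribed ring (13 mm across) on the bar's top face, right below the bore's axis, 32 mm below the bore's mouth
- probe_stand: fixed aluminium block 60 x 60 x 64 mm high with a vertical hole 17 mm across in which the probe hangs by its shoulder; origin under its centre. It stands left or right of the guide (a similar block with the centre punch stands on the other side)
- probe: loose test probe, about 0.15 kg, upright in its stand: a round black handle 26 mm across and 70 mm long with a steel cap 18 mm across and 5 mm high on top, below it a steel nose 14 mm across and 40 mm long, and below that a sprung tip 8 mm across that stands out 12 mm. Origin on the axis at the handle's underside (the shoulder), 64 mm above the bench at the start; z up along the handle
- probe_point (a point): the end of the probe's sprung tip, 52 mm below the probe's origin when the tip is out
- probe_tip (a joint): how far the tip is pushed in, m: 0 out, 0.012 fully in. The spring starts at 1.5 N and gains 0.5 N per mm: about 4.5 N half way, 7.5 N fully in
- punch: loose centre punch in the other stand, to be left alone: a square steel shank 22 mm wide with a wide flat round head 34 mm across; origin at its shoulder on the stand's top, 64 mm above the bench; its head ends 55 mm higher
- offcut: copper offcut 70 x 40 x 10 mm lying on the bench, to be left alone; origin under its centre
- pen: black marker 136 mm long, 11 mm thick, lying on the bench, to be left alone; origin under its middle
- wrench: steel wrench lying on the far part of the bench, to be left alone; origin under its middle
- oil: closed grey bottle 60 mm across and 150 mm high, to be left alone; origin under its centre
- die: dark steel die ring 60 mm across and 22 mm high on the far part of the bench, to be left alone; origin under its centre
There are look-alikes about, which are no part of the job. Leave any purple or turquoise look-alike of the probe alone. Several things look just like the station: the one meant starts farthest to the robot's left.

How it is judged:
By the outcome, as a careful person would: the job done as asked, in the order asked, and still so for the second after the job is handed in, while the arm keeps its last pose, push and grip.
It also fails if it takes over 56 s, if anything falls off the work surface, if the arm or the gripper's body presses on something with over 40 N, if the wrist force passes 120 N, or if a joint passes its speed limit or range.

## Working session

There is one attempt and no reset: what is moved stays moved. The work goes in short steps, Python scripts to look and compute and a tool call to move; the robot and the scene stay as the last step left them, time stands still between calls to the robot, and variables do not carry over. Pictures are saved under pics/ and viewed, about 8 in all and at most 12, crops included, and the job is handed in when it is done.

Besides the shell and the picture viewer there is one more tool, called in YAML: its name, and indented under it one key for each argument. step_arm: Moves the arm, as the interface text tells. Its arguments: {"type":"object","properties":{"steps":{"type":"array"},"claw":{"type":"number"}},"required":["steps"]}

```bash
mkdir -p pics; cat > h.py <<'E'
import numpy as np, cv2
from plant import *
from scipy.spatial.transform import Rotation as R
def grab(n):
    s=state(); im,d=grab_frame(n); return s,im,d
def save(n,im): cv2.imwrite('pics/'+n,cv2.cvtColor(im,cv2.COLOR_RGB2BGR))
def cloud(n,d):
    c=camera_params(n);K=np.array(c['mtx']);E=np.array(c['extrinsics'])
    v,u=np.mgrid[0:384,0:512]
    P=np.stack([(u-K[0,2])/K[0,0]*d,(v-K[1,2])/K[1,1]*d,d],-1)
    return P@E[:3,:3].T+E[:3,3]
E
python3 - <<'E'
from h import *
for n in('scene','top'):
    s,im,d=grab(n);save(n+'0.png',im);np.save(n+'0.npy',d);W=cloud(n,d)
    print(n,np.round(camera_params(n)['extrinsics'],3).tolist())
    for l in('station','pin','probe','probe_stand','punch'):
        for b in boxes_of(n,l)[:4]:
            x,y,w,h=b['box'];u=int(x+w/2);v=int(y+h/2)
            print(n,l,round(b['p'],2),[int(k) for k in b['box']],np.round(W[v,u],3))
s=state();print(s['time'],s['tool_pos'],s['tool_rot'],R.from_quat(np.roll(s['tool_rot'],-1)).as_matrix().round(3).tolist())
a=cv2.imread('pics/scene0.png');b=cv2.imread('pics/top0.png')
cv2.imwrite('pics/both.png',cv2.resize(np.vstack([a,b]),None,fx=.78,fy=.78))
E
```

```text
scene [[-0.221, 0.618, -0.754, 1.418], [0.975, 0.134, -0.176, 0.26], [-0.008, -0.775, -0.632, 0.847], [0.0, 0.0, 0.0, 1.0]]
scene station 0.98 [134, 118, 52, 43] [ 0.271 -0.343  0.063]
scene station 0.79 [200, 192, 52, 58] [ 0.611 -0.018  0.065]
scene pin 0.69 [216, 202, 15, 20] [ 0.608 -0.025  0.095]
scene probe 0.81 [313, 223, 8, 40] [0.646 0.225 0.075]
scene probe 0.69 [329, 198, 9, 26] [0.566 0.252 0.111]
scene probe 0.64 [384, 228, 31, 60] [0.675 0.414 0.093]
scene probe 0.62 [336, 181, 14, 38] [0.482 0.273 0.085]
scene probe_stand 0.74 [321, 212, 21, 35] [0.582 0.253 0.065]
scene punch 0.75 [126, 161, 13, 20] [ 0.503 -0.321  0.105]
top [[-0.016, -0.981, 0.196, 0.292], [-1.0, 0.019, 0.013, 0.032], [-0.017, -0.196, -0.981, 1.174], [0.0, 0.0, 0.0, 1.0]]
top station 0.72 [379, 262, 50, 64] [ 0.219 -0.349  0.06 ]
top station 0.68 [261, 145, 44, 60] [ 0.562 -0.031  0.057]
top pin 0.75 [276, 158, 13, 15] [ 0.58  -0.026  0.102]
top probe 0.45 [188, 143, 11, 17] [0.622 0.221 0.106]
top probe_stand 0.62 [175, 172, 25, 24] [0.538 0.243 0.07 ]
top punch 0.69 [385, 189, 16, 8] [ 0.489 -0.324  0.116]
0.6 [ 0.28238078 -0.55756224  0.20524052] [ 2.30114290e-05  9.72651608e-01  2.32268915e-01 -2.66733203e-06] [[0.892, 0.452, 0.0], [0.452, -0.892, -0.0], [-0.0, 0.0, -1.0]]
```

View pics/both.png

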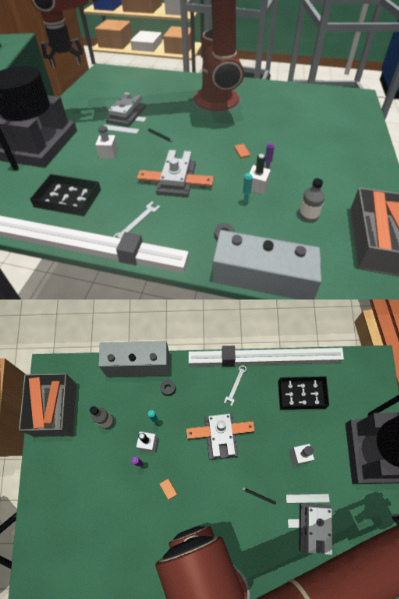

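```bash
python3 - <<'E'
import cv2
a=cv2.imread('pics/top0.png')[110:210,150:430];cv2.imwrite('pics/c.png',cv2.resize(a,None,fx=2.85,fy=2.85,interpolation=2))
E
```

```text
(no output)
```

View crop.

The combined view has two station look-alikes. In top pixels, one is at (283,175) with the pin and the copper bar, and the other at (404,294) is grey. Robot-left is +y, so the meant station is the one at (283,175), y≈-0.03. There are three probe look-alikes: turquoise (193,150), purple (176,208) and black in the white stand (187,184). I choose the black one.

View pics/c.png

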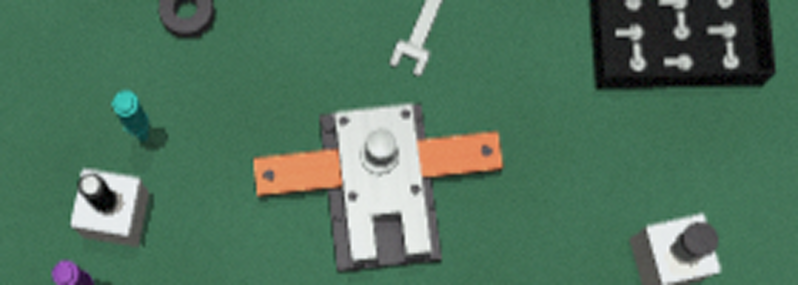

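```bash
python3 - <<'E'
from h import *
for n in('scene','top'):
    W=cloud(n,np.load(n+'0.npy'))
    for nm,c,zr,r in(('pinTop',(.6,-.03),(.098,.115),.04),('block',(.59,-.03),(.056,.067),.13),('probetop',(.55,.245),(.125,.15),.03),('handle',(.55,.245),(.07,.145),.02),('standtop',(.55,.245),(.058,.069),.05),('punch',(.5,-.32),(.1,.13),.05),('bar',(.6,-.03),(.024,.036),.16)):
        m=(np.hypot(W[...,0]-c[0],W[...,1]-c[1])<r)&(W[...,2]>zr[0])&(W[...,2]<zr[1])
        P=W[m]
        if len(P)>4:
            (rc,rs,ra)=cv2.minAreaRect(P[:,:2].astype(np.float32)*1000)
            print(n,nm,len(P),P.mean(0).round(4),P.min(0).round(3),P.max(0).round(3),np.round(rc,0),np.round(rs,0),round(ra,1))
E
```

```text
scene pinTop 96 [ 0.5992 -0.0283  0.1052] [ 0.579 -0.044  0.098] [ 0.611 -0.015  0.11 ] [597. -28.] [28. 30.] 58.6
scene block 884 [ 0.582  -0.0287  0.0618] [ 0.488 -0.079  0.056] [0.651 0.014 0.067] [569. -32.] [159.  81.] 5.4
scene probetop 84 [0.5565 0.2502 0.1341] [0.545 0.238 0.125] [0.565 0.262 0.141] [555. 250.] [20. 24.] 0.7
scene handle 253 [0.5594 0.2499 0.1095] [0.545 0.237 0.07 ] [0.566 0.263 0.141] [555. 250.] [22. 25.] 4.1
scene standtop 286 [0.5579 0.2534 0.0638] [0.516 0.22  0.058] [0.587 0.285 0.069] [552. 250.] [60. 66.] 80.4
scene punch 106 [ 0.4958 -0.327   0.1151] [ 0.475 -0.345  0.1  ] [ 0.51  -0.313  0.122] [ 493. -328.] [35. 31.] 22.0
scene bar 897 [ 0.6029 -0.0231  0.0294] [ 0.54  -0.16   0.024] [0.659 0.1   0.036] [604. -29.] [113. 261.] 8.0
top pinTop 88 [ 0.5923 -0.0301  0.1048] [ 0.58  -0.044  0.1  ] [ 0.606 -0.015  0.111] [593. -29.] [28. 27.] 87.7
top block 1138 [ 0.5681 -0.0319  0.0606] [ 0.485 -0.078  0.056] [0.646 0.014 0.067] [566. -33.] [156.  80.] 5.2
top probetop 73 [0.5477 0.249  0.1339] [0.537 0.237 0.125] [0.561 0.262 0.14 ] [548. 250.] [25. 23.] 44.1
top handle 126 [0.5451 0.2467 0.1186] [0.536 0.237 0.071] [0.561 0.262 0.14 ] [548. 249.] [25. 24.] 51.8
top standtop 295 [0.5446 0.246  0.0621] [0.515 0.216 0.058] [0.581 0.283 0.068] [549. 250.] [61. 60.] 79.2
top punch 128 [ 0.4891 -0.3288  0.1172] [ 0.472 -0.345  0.11 ] [ 0.506 -0.314  0.122] [ 490. -329.] [32. 32.] 47.5
top bar 789 [ 0.5927 -0.0297  0.0284] [ 0.506 -0.159  0.024] [0.647 0.099 0.036] [593. -30.] [131. 255.] 22.5
```

The crop confirms it. The pin sits in the guide whose notch faces the robot. The black probe with its white cap is at crop (95,190), and the purple and turquoise ones stand loose on either side of it. Estimates so far: bore (0.595,-0.030), yaw about 5.3°, probe (0.549,0.250). Moving now.

step_arm:
  steps:
    - [0,0,0,7.2]
    - [0,0,0,7.2]
    - [0,0,0,7.2]
    - [28,-38,0,0]
    - [28,-38,0,0]
    - [28,-38,0,0]
    - [28,-38,0,0]
    - [28,-38,0,0]
  claw: 100

```text
time: 1.4
tool_pos: [0.4087, -0.3566, 0.2052]
tool_rot: [0.001, 0.999, 0.032, 0.0]
contact_force: [0.3, -0.4, 0.3]
gripper_width: 1.001
```

step_arm:
  steps:
    - [28,-38,0,0]
    - [28,-38,0,0]
    - [28,-38,0,0]
    - [28,-38,0,0]
    - [28,-38,0,0]
    - [28,-38,0,0]
    - [0,0,0,0]

```text
time: 2.1
tool_pos: [0.5687, -0.1031, 0.207]
tool_rot: [0.002, 0.999, 0.035, 0.003]
contact_force: [-0.4, -0.6, -0.2]
gripper_width: 1.002
```

step_arm:
  steps:
    - [16,-36,0,-1]
    - [15,-35,0,0]
    - [0,0,0,0]
    - [0,0,0,0]

```text
time: 2.5
tool_pos: [0.5951, -0.0276, 0.207]
tool_rot: [0.003, 0.999, 0.045, 0.003]
contact_force: [0.1, -0.5, 0.1]
gripper_width: 1.004
```

```bash
cat >> h.py <<'E'
def wcloud(s,d):
    c=camera_params('wrist');T=np.array(c['T_tool_cam']);K=np.array(c['mtx'])
    v,u=np.mgrid[0:384,0:512];x=(u-K[0,2])/K[0,0];y=(v-K[1,2])/K[1,1];th=np.hypot(x,y)+1e-9
    t=np.tan(np.clip(th,0,1.45))/th
    P=np.stack([x*t*d,y*t*d,d],-1)
    P=P@T[:3,:3].T+T[:3,3]
    Rt=R.from_quat(np.roll(s['tool_rot'],-1)).as_matrix()
    return P@Rt.T+s['tool_pos']
def proj(s,X):
    c=camera_params('wrist');T=np.array(c['T_tool_cam']);K=np.array(c['mtx'])
    Rt=R.from_quat(np.roll(s['tool_rot'],-1)).as_matrix()
    p=(np.array(X)-s['tool_pos'])@Rt; p=(p-T[:3,3])@T[:3,:3]
    r=np.hypot(p[:,0],p[:,1]);k=np.arctan2(r,p[:,2])/r
    return np.stack([K[0,0]*p[:,0]*k+K[0,2],K[1,1]*p[:,1]*k+K[1,2]],1)
E
cat > fit.py <<'E'
from h import *
import sys
s,im,d=grab('wrist');save(sys.argv[1],im);np.save('w.npy',d);W=wcloud(s,d)
x,y,z,w=np.roll(s['tool_rot'],-1)
print(s['time'],s['tool_pos'].round(4) if hasattr(s['tool_pos'],'round') else s['tool_pos'],'yaw',np.degrees(2*np.arctan2(y,x)),np.round(camera_params('wrist')['T_tool_cam'],3).tolist())
for nm,c,zr,r in(('pinTop',(.595,-.03),(.1,.113),.03),('block',(.57,-.03),(.055,.069),.11),('probetop',(.55,.25),(.128,.15),.03),('standtop',(.55,.25),(.058,.07),.045)):
    P=W[(np.hypot(W[...,0]-c[0],W[...,1]-c[1])<r)&(W[...,2]>zr[0])&(W[...,2]<zr[1])&(d>0)]
    if len(P)>9:
        rc,rs,ra=cv2.minAreaRect(P[:,:2].astype(np.float32)*1000)
        print(nm,len(P),P.mean(0).round(4),np.median(P[:,2]).round(4),np.round(rc,1),np.round(rs,1),round(ra,1),'circ',np.round(cv2.minEnclosingCircle(P[:,:2].astype(np.float32)*1000)[0],1))
E
python3 fit.py w1.png
```

```text
2.5 [ 0.5951 -0.0276  0.207 ] yaw 5.120212084524212 [[-0.001, -0.966, -0.259, 0.065], [1.0, -0.001, -0.0, -0.001], [0.0, -0.259, 0.966, -0.169], [0.0, 0.0, 0.0, 1.0]]
pinTop 792 [ 0.5952 -0.0284  0.1069] 0.1072 [594.4 -28.7] [29.5 29.1] 34.2 circ [594.3 -28.5]
block 7798 [ 0.5766 -0.0301  0.0627] 0.0625 [566.9 -31.1] [154.7  81.1] 5.1 circ [567. -31.]
probetop 313 [0.5525 0.2468 0.1357] 0.1352 [551.9 248.7] [25.  21.6] 21.6 circ [550.7 250.2]
standtop 1169 [0.5543 0.2422 0.0641] 0.0644 [550.9 251.1] [62.4 61.4] 78.2 circ [550.9 250.1]
```

View pics/w1.png

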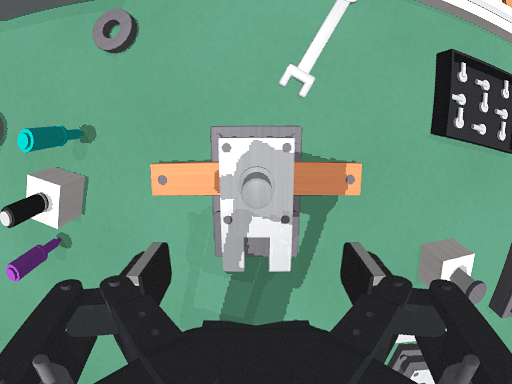

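The wrist picture shows the pin at (257,187), centred below the jaws, with the notch opening towards the gripper at (258,250). Block yaw is 5.1° and the bore is at (0.5943,-0.0286). Next I go down and grip the knob.

step_arm:
  steps:
    - [-1,1,40,0]
    - [0,0,40,0]
    - [0,0,30,0]
    - [0,0,15,0]
    - [0,0,7,0]
    - [0,0,0,0]

```text
time: 3.15
tool_pos: [0.5965, -0.0377, 0.0751]
tool_rot: [0.005, 0.999, 0.04, 0.007]
contact_force: [-1.1, 0.1, 0.5]
gripper_width: 0.998
```

step_arm:
  steps:
    - [-1,-9,1,0]
    - [0,0,0,0]

```text
time: 3.35
tool_pos: [0.5965, -0.0292, 0.0768]
tool_rot: [0.005, 0.999, 0.039, 0.009]
contact_force: [-0.8, 0.7, 0.0]
gripper_width: 0.997
```

```bash
cat > st.py <<'E'
from h import *
import sys
s=state();M=R.from_quat(np.roll(s['tool_rot'],-1)).as_matrix()
print(s['time'],np.round(s['tool_pos'],4),'yaw',np.degrees(np.arctan2(M[1,0],M[0,0])).round(2),'zaxis',M[:,2].round(4),'F',np.round(s['contact_force'],2),s['gripper_width'])
if len(sys.argv)>3:
    t=np.array([float(a) for a in sys.argv[1:4]]);print('tool shift mm',(M.T@(t-s['tool_pos'])*1000).round(1))
E
python3 st.py .5943 -.0286 .073
```

```text
3.35 [ 0.5965 -0.0292  0.0768] yaw 4.5 zaxis [ 0.0183 -0.0091 -0.9998] F [-0.77  0.73  0.  ] 0.996912409805502
tool shift mm [-2.2 -0.8  3.7]
```

step_arm:
  steps:
    - [-2,-1,3,0.5]
    - [0,0,0,0]

```text
time: 3.55
tool_pos: [0.5961, -0.028, 0.0763]
tool_rot: [0.005, 0.999, 0.035, 0.011]
contact_force: [0.2, -0.4, 0.4]
gripper_width: 0.999
```

```bash
python3 st.py .5943 -.0286 .073
```

```text
3.55 [ 0.5961 -0.028   0.0763] yaw 4.01 zaxis [ 0.0228 -0.0099 -0.9997] F [ 0.18 -0.42  0.42] 0.998500733481347
tool shift mm [-1.9  0.4  3.3]
```

step_arm:
  steps:
    - [0,0,0,0]
    - [0,0,0,0]
    - [0,0,0,0]
    - [0,0,0,0]
    - [0,0,0,0]
    - [0,0,0,0]
    - [0,0,0,0]
  claw: 0

```text
time: 4.25
tool_pos: [0.5974, -0.0283, 0.0785]
tool_rot: [0.006, 0.999, 0.035, 0.013]
contact_force: [-0.8, 0.1, 0.5]
gripper_width: 0.286
```

```bash
python3 st.py .5943 -.0286 .073
```

```text
4.25 [ 0.5974 -0.0283  0.0785] yaw 4.03 zaxis [ 0.026  -0.0107 -0.9996] F [-0.76  0.09  0.51] 0.28619052523917754
tool shift mm [-3.2  0.   5.4]
```

```bash
python3 fit.py w2.png; python3 - <<'E'
import cv2
cv2.imwrite('pics/w2c.png',cv2.imread('pics/w2.png')[90:384,100:420])
E
python3 st.py
```

```text
4.25 [ 0.5974 -0.0283  0.0785] yaw 4.016012655307407 [[-0.001, -0.966, -0.259, 0.065], [1.0, -0.001, -0.0, -0.001], [0.0, -0.259, 0.966, -0.169], [0.0, 0.0, 0.0, 1.0]]
pinTop 2390 [ 0.5967 -0.0272  0.1076] 0.1077 [594.7 -26.1] [46.9 29.8] 86.0 circ [603.2 -26.7]
block 11391 [ 0.6058 -0.0273  0.0628] 0.0625 [580.2 -30. ] [128.8  80.6] 5.2 circ [584.9 -29.5]
4.3 [ 0.5974 -0.0283  0.0785] yaw 4.02 zaxis [ 0.026  -0.0108 -0.9996] F [-0.12 -1.16  1.91] 0.2873429766151669
```

View pics/w2c.png

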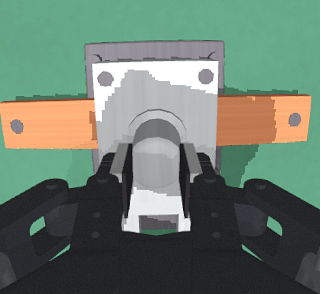

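The crop shows both pads on the knob at about (155,165) of the crop. Lifting.

step_arm:
  steps:
    - [0,0,-12,0]
    - [0,0,-15,0]
    - [0,0,-15,0]
    - [0,0,0,0]

```text
time: 4.7
tool_pos: [0.5949, -0.0274, 0.122]
tool_rot: [0.005, 0.999, 0.035, 0.011]
contact_force: [0.4, -0.0, -2.3]
gripper_width: 0.278
```

```bash
python3 st.py
```

```text
4.7 [ 0.5949 -0.0274  0.122 ] yaw 4.02 zaxis [ 0.0228 -0.01   -0.9997] F [ 0.35 -0.04 -2.26] 0.2781968676250697
```

step_arm:
  steps:
    - [-20,1,0,0]
    - [-25,1,0,0]
    - [-25,1,0,0]
    - [0,0,0,0]

```text
time: 5.1
tool_pos: [0.5239, -0.0355, 0.1221]
tool_rot: [0.006, 0.999, 0.035, 0.012]
contact_force: [0.4, -0.3, -2.5]
gripper_width: 0.282
```

```bash
python3 st.py .521 -.0351 .100
```

```text
5.1 [ 0.5239 -0.0355  0.1221] yaw 4.07 zaxis [ 0.0252 -0.0106 -0.9996] F [ 0.4  -0.31 -2.52] 0.281680549831991
tool shift mm [-3.4 -0.9 22. ]
```

step_arm:
  steps:
    - [-4,-1,6,0]
    - [0,0,6,0]
    - [0,0,0,0]

```text
time: 5.4
tool_pos: [0.5208, -0.0349, 0.1098]
tool_rot: [0.006, 0.999, 0.035, 0.014]
contact_force: [0.1, 0.4, -3.6]
gripper_width: 0.279
```

```bash
python3 st.py .521 -.0351 .090; python3 fit.py w3.png; python3 - <<'E'
import cv2
cv2.imwrite('pics/w3c.png',cv2.resize(cv2.imread('pics/w3.png')[110:330,130:390],None,fx=2,fy=2))
E
```

```text
5.4 [ 0.5208 -0.0349  0.1098] yaw 4.06 zaxis [ 0.0274 -0.0108 -0.9996] F [ 0.09  0.43 -3.63] 0.27934921891308884
tool shift mm [-0.4 -0.1 19.8]
5.4 [ 0.5208 -0.0349  0.1098] yaw 4.046254740739664 [[-0.001, -0.966, -0.259, 0.065], [1.0, -0.001, -0.0, -0.001], [0.0, -0.259, 0.966, -0.169], [0.0, 0.0, 0.0, 1.0]]
block 17166 [ 0.5791 -0.03    0.0625] 0.0625 [568.2 -30.9] [153.2  80.7] 4.9 circ [567.9 -31.7]
standtop 42 [0.5647 0.2181 0.0592] 0.059 [562.5 218.1] [ 4.3 24.8] 86.2 circ [562.6 220. ]
```

View pics/w3c.png

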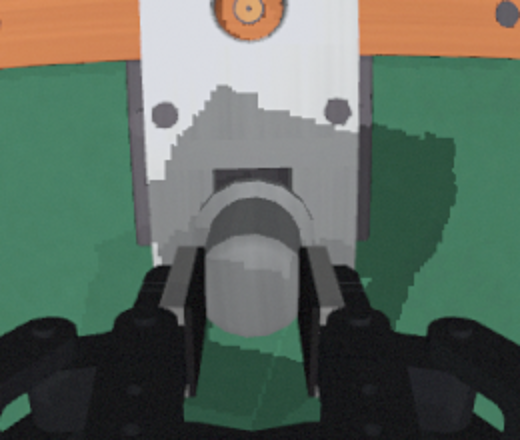

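The pin (252,270 in the crop) is centred on the notch, whose closed end spans columns 214–292. The empty bore and the ring show at (248,8). Lowering.

step_arm:
  steps:
    - [0,0,6,0]
    - [0,0,6,0]
    - [0,0,6,0]
    - [0,0,0,0]

```text
time: 5.85
tool_pos: [0.5226, -0.0351, 0.0903]
tool_rot: [0.006, 0.999, 0.036, 0.013]
contact_force: [-0.1, 0.4, -3.4]
gripper_width: 0.284
```

```bash
python3 st.py .521 -.0351 .079
```

```text
5.85 [ 0.5226 -0.0351  0.0903] yaw 4.09 zaxis [ 0.0273 -0.0107 -0.9996] F [-0.12  0.39 -3.42] 0.28422879687943803
tool shift mm [-1.8 -0.2 11.3]
```

step_arm:
  steps:
    - [-1,0,5,0]
    - [-1,0,5,0]
    - [0,0,2,0]
    - [0,0,0,0]

```text
time: 6.25
tool_pos: [0.5218, -0.0357, 0.0786]
tool_rot: [0.006, 0.999, 0.036, 0.014]
contact_force: [-1.2, -0.1, -0.7]
gripper_width: 0.281
```

```bash
python3 st.py .521 -.0351 .079
```

```text
6.25 [ 0.5218 -0.0357  0.0786] yaw 4.08 zaxis [ 0.0291 -0.0112 -0.9995] F [-1.16 -0.05 -0.72] 0.2811391214493159
tool shift mm [-0.8 -0.6 -0.4]
```

The collar is on the steel, since the held weight has gone. Releasing and rising.

step_arm:
  steps:
    - [0,0,0,0]
    - [0,0,0,0]
    - [0,0,0,0]
    - [0,0,0,0]
    - [0,0,0,0]
    - [0,0,0,0]
    - [0,0,0,0]
  claw: 100

```text
time: 6.95
tool_pos: [0.5237, -0.036, 0.0808]
tool_rot: [0.007, 0.999, 0.036, 0.017]
contact_force: [-0.2, 0.3, 0.9]
gripper_width: 1.0
```

step_arm:
  steps:
    - [0,0,-15,0]
    - [0,0,-30,0]
    - [0,0,-40,0]
    - [0,0,-40,0]
    - [0,0,0,0]

```text
time: 7.45
tool_pos: [0.5183, -0.0342, 0.2128]
tool_rot: [0.006, 0.999, 0.036, 0.016]
contact_force: [0.5, -0.5, -0.4]
gripper_width: 0.999
```

```bash
python3 st.py .550 .250 .220; python3 fit.py w4.png; python3 - <<'E'
from h import *
d=np.load('w.npy');W=wcloud(state(),d)
P=W[(np.hypot(W[...,0]-.52,W[...,1]+.036)<.03)&(W[...,2]>.1)&(W[...,2]<.115)]
print(len(P),P.mean(0),cv2.minAreaRect(P[:,:2].astype(np.float32)*1000))
E
```

```text
7.45 [ 0.5183 -0.0342  0.2128] yaw 4.09 zaxis [ 0.032  -0.0118 -0.9994] F [ 0.49 -0.51 -0.38] 0.9993001781801131
tool shift mm [  52.1 -281.1   -9.6]
7.45 [ 0.5183 -0.0342  0.2128] yaw 4.076622284116413 [[-0.001, -0.966, -0.259, 0.065], [1.0, -0.001, -0.0, -0.001], [0.0, -0.259, 0.966, -0.169], [0.0, 0.0, 0.0, 1.0]]
block 8807 [ 0.5728 -0.0304  0.0626] 0.0625 [566.9 -31.1] [155.6  81.1] 5.0 circ [566.5 -31. ]
probetop 216 [0.5508 0.243  0.1342] 0.1343 [550.3 244.1] [15.  24.8] 86.1 circ [550.6 248.4]
standtop 1226 [0.5513 0.2428 0.0642] 0.0644 [550.5 251.2] [62.8 60.9] 79.4 circ [550.7 250.5]
746 [ 0.51764919 -0.03566419  0.10412184] ((517.3446655273438, -36.071693420410156), (29.661359786987305, 28.892425537109375), 3.6854851245880127)
```

step_arm:
  steps:
    - [4,-25,0,0]
    - [7,-37,0,0]
    - [7,-37,0,0]
    - [7,-37,0,0]
    - [7,-37,0,0]
    - [7,-37,0,0]
    - [7,-37,0,0]
    - [6,-34,0,0]

```text
time: 8.3
tool_pos: [0.5474, 0.2556, 0.2033]
tool_rot: [0.008, 0.999, 0.031, 0.01]
contact_force: [0.4, -0.7, -0.2]
gripper_width: 0.997
```

```bash
python3 fit.py w5.png; python3 st.py .550 .250 .15; python3 - <<'E'
from h import *
d=np.load('w.npy');W=wcloud(state(),d)
P=W[(np.hypot(W[...,0]-.55,W[...,1]-.25)<.025)&(W[...,2]>.136)&(W[...,2]<.143)]
print('cap',len(P),P.mean(0),cv2.minAreaRect(P[:,:2].astype(np.float32)*1000))
E
```

```text
8.3 [0.5474 0.2556 0.2033] yaw 3.5652946649564727 [[-0.001, -0.966, -0.259, 0.065], [1.0, -0.001, -0.0, -0.001], [0.0, -0.259, 0.966, -0.169], [0.0, 0.0, 0.0, 1.0]]
block 4293 [ 0.5755 -0.0223  0.0622] 0.0624 [566.4 -30.6] [155.8  82.5] 5.2 circ [566.6 -28.9]
probetop 746 [0.5517 0.2517 0.1367] 0.1358 [550.8 251.7] [24.8 25. ] 0.8 circ [550.5 251.7]
standtop 2178 [0.5565 0.2525 0.0644] 0.0645 [550.5 251.4] [60.5 60.8] 79.6 circ [550.8 251.1]
8.35 [0.547  0.2601 0.2029] yaw 3.76 zaxis [ 0.0209 -0.0106 -0.9997] F [-2.79  1.19 -0.84] 1.0019897637176793
tool shift mm [ 1.2  9.6 53. ]
cap 362 [0.55047698 0.25623069 0.1389308 ] ((550.4007568359375, 256.14453125), (17.0722713470459, 16.92795753479004), 49.40313720703125)
```

View pics/w5.png

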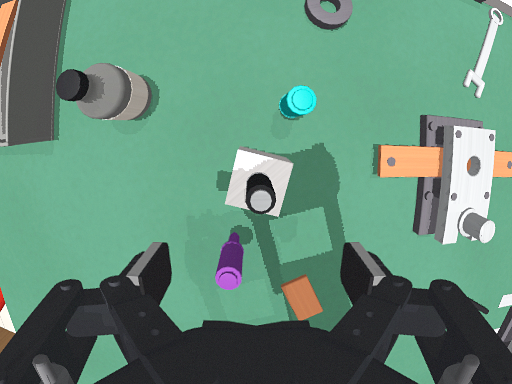

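The picture shows the black probe with its grey cap at (260,195) in its stand, with turquoise at (298,102) and purple at (230,262) clear of the finger path. The pin stands in the notch at (478,228). Probe axis ≈ (0.5506,0.2513).

step_arm:
  steps:
    - [2,9,10,0]
    - [0,0,20,0]
    - [0,0,20,0]
    - [0,0,0,0]

```text
time: 8.75
tool_pos: [0.5486, 0.2493, 0.147]
tool_rot: [0.007, 0.999, 0.034, 0.007]
contact_force: [-0.7, -0.3, -0.1]
gripper_width: 0.998
```

```bash
python3 st.py .5506 .2513 .090
```

```text
8.75 [0.5486 0.2493 0.147 ] yaw 3.92 zaxis [ 0.0152 -0.0136 -0.9998] F [-0.67 -0.27 -0.08] 0.9977439548728354
tool shift mm [ 1.3 -2.7 57. ]
```

step_arm:
  steps:
    - [2,-2,15,0]
    - [0,-1,20,0]
    - [0,0,15,0]
    - [0,0,5,0]
    - [0,0,0,0]

```text
time: 9.25
tool_pos: [0.5519, 0.2487, 0.0886]
tool_rot: [0.007, 0.999, 0.032, 0.007]
contact_force: [0.8, 0.0, 0.2]
gripper_width: 0.998
```

```bash
python3 st.py .5506 .2513 .090
```

```text
9.25 [0.5519 0.2487 0.0886] yaw 3.71 zaxis [ 0.015  -0.0142 -0.9998] F [0.78 0.04 0.2 ] 0.9981056501100517
tool shift mm [-1.1 -2.6 -1.4]
```

step_arm:
  steps:
    - [-2,-3,0,0]
    - [0,0,0,0]

```text
time: 9.45
tool_pos: [0.5503, 0.2519, 0.0897]
tool_rot: [0.007, 0.999, 0.032, 0.008]
contact_force: [-0.4, -0.8, 0.2]
gripper_width: 1.003
```

step_arm:
  steps:
    - [0,0,0,0]
    - [0,0,0,0]
    - [0,0,0,0]
    - [0,0,0,0]
    - [0,0,0,0]
    - [0,0,0,0]
    - [0,0,0,0]
  claw: 0

```text
time: 10.15
tool_pos: [0.5521, 0.2526, 0.0929]
tool_rot: [0.007, 0.999, 0.032, 0.011]
contact_force: [-0.5, 0.8, -1.2]
gripper_width: 0.279
```

```bash
python3 st.py .5506 .2513 .090
```

```text
10.15 [0.5521 0.2526 0.0929] yaw 3.72 zaxis [ 0.0215 -0.0123 -0.9997] F [-0.45  0.85 -1.22] 0.2791554839149123
tool shift mm [-1.6  1.2  2.9]
```

step_arm:
  steps:
    - [0,0,-10,0]
    - [0,0,-18,0]
    - [0,0,-18,0]
    - [0,0,-18,0]
    - [0,0,0,0]

```text
time: 10.65
tool_pos: [0.5493, 0.2536, 0.1578]
tool_rot: [0.006, 0.999, 0.032, 0.009]
contact_force: [0.2, 0.3, -1.6]
gripper_width: 0.274
```

```bash
python3 st.py .5925 -.0285 .16; python3 fit.py w6.png; python3 - <<'E'
from h import *
d=np.load('w.npy');s=state();W=wcloud(s,d);im=cv2.imread('pics/w6.png')
c=s['tool_pos']
for z0 in np.arange(.11,.21,.01):
    P=W[(np.hypot(W[...,0]-c[0],W[...,1]-c[1])<.03)&(W[...,2]>z0)&(W[...,2]<z0+.01)]
    if len(P)>5: print(round(z0,3),len(P),P.mean(0).round(4),P.min(0).round(3),P.max(0).round(3))
cv2.imwrite('pics/w6c.png',cv2.resize(im[100:384,130:400],None,fx=2,fy=2))
E
```

```text
10.65 [0.5493 0.2536 0.1578] yaw 3.72 zaxis [ 0.0182 -0.0118 -0.9998] F [ 0.2   0.29 -1.57] 0.27445081730245585
tool shift mm [ 24.8 284.3   1.9]
10.65 [0.5493 0.2536 0.1578] yaw 3.7109077516259226 [[-0.001, -0.966, -0.259, 0.065], [1.0, -0.001, -0.0, -0.001], [0.0, -0.259, 0.966, -0.169], [0.0, 0.0, 0.0, 1.0]]
block 4617 [ 0.5729 -0.0191  0.0622] 0.0624 [566.3 -30.5] [156.3  82.9] 5.2 circ [566.  -23.3]
probetop 275 [0.5581 0.2535 0.1412] 0.1407 [555.5 253.2] [11.5 25.7] 1.0 circ [550.2 253.1]
standtop 3206 [0.557  0.2522 0.0644] 0.0644 [550.4 251.4] [60.5 60.7] 79.2 circ [550.5 251.2]
0.13 159 [0.5571 0.2533 0.1359] [0.549 0.24  0.13 ] [0.56  0.266 0.14 ]
0.14 146 [0.5573 0.2531 0.1452] [0.551 0.241 0.14 ] [0.56  0.265 0.15 ]
0.15 182 [0.5574 0.2539 0.1552] [0.55  0.241 0.15 ] [0.56  0.266 0.16 ]
0.16 200 [0.5574 0.2538 0.1652] [0.551 0.242 0.16 ] [0.56  0.266 0.17 ]
0.17 254 [0.5574 0.2544 0.175 ] [0.55  0.242 0.17 ] [0.56  0.267 0.18 ]
0.18 371 [0.5575 0.2551 0.1858] [0.551 0.232 0.18 ] [0.56  0.278 0.19 ]
0.19 1581 [0.5531 0.2547 0.1964] [0.534 0.23  0.19 ] [0.56 0.28 0.2 ]
0.2 1756 [0.5503 0.2548 0.2036] [0.536 0.229 0.2  ] [0.56  0.281 0.21 ]
```

View pics/w6c.png

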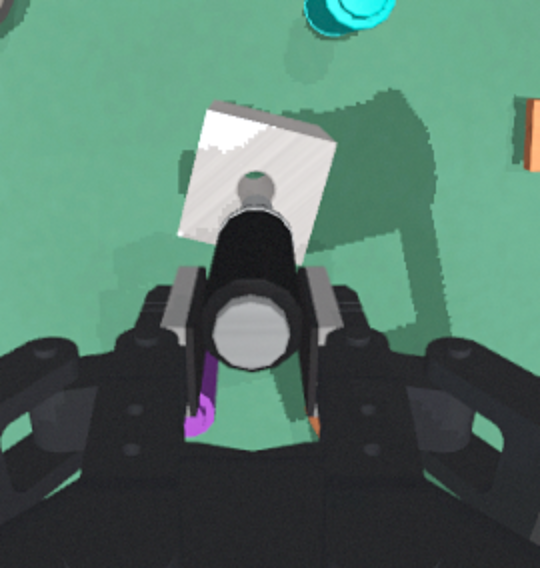

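The probe is held upright at crop (250,330), with its nose clear of the stand hole at (257,187). The axis sits (-2,-1) mm from the TCP. Moving to the bore, target TCP about (0.5963,-0.0274).

step_arm:
  steps:
    - [2,20,-2,0]
    - [4,36,-1,0]
    - [4,38,-1,0]
    - [4,38,-1,0]
    - [4,38,-1,0]
    - [4,38,-1,0]
    - [3,30,0,0]
    - [0,0,0,0]

```text
time: 11.5
tool_pos: [0.5835, 0.0098, 0.1544]
tool_rot: [0.007, 0.999, 0.035, -0.001]
contact_force: [0.2, 0.1, -1.9]
gripper_width: 0.275
```

```bash
python3 st.py .5963 -.0274 .160
```

```text
11.5 [0.5835 0.0098 0.1544] yaw 3.96 zaxis [-0.0016 -0.0134 -0.9999] F [ 0.15  0.08 -1.86] 0.27523942945318586
tool shift mm [10.2 38.1 -5.1]
```

step_arm:
  steps:
    - [5,19,-3,0]
    - [5,19,-3,0]
    - [0,0,0,0]

```text
time: 11.8
tool_pos: [0.5936, -0.0277, 0.1561]
tool_rot: [0.005, 0.999, 0.034, -0.005]
contact_force: [-0.7, 0.8, -2.1]
gripper_width: 0.269
```

```bash
cat > pr.py <<'E'
from h import *
import sys
s,im,d=grab('wrist');save(sys.argv[1],im);W=wcloud(s,d);c=s['tool_pos']
M=R.from_quat(np.roll(s['tool_rot'],-1)).as_matrix()
print(s['time'],c.round(4),'z',M[:,2].round(4),'F',np.round(s['contact_force'],1))
dev=np.hypot(W[...,0]-c[0],W[...,1]-c[1])
for z0 in np.arange(-.032,.02,.008):
    z=c[2]+z0;P=W[(dev<.025)&(W[...,2]>z)&(W[...,2]<z+.008)&(W[...,2]>.066)]
    if len(P)>30: print('slice',round(z+.004,3),len(P),'xc',(np.percentile(P[:,0],97)-.013).round(4),'yc',((np.percentile(P[:,1],2)+np.percentile(P[:,1],98))/2).round(4))
P=W[(np.hypot(W[...,0]-.567,W[...,1]+.031)<.11)&(W[...,2]>.055)&(W[...,2]<.069)&(d>0)]
rc,rs,ra=cv2.minAreaRect(P[:,:2].astype(np.float32)*1000);a=np.radians(ra)
print('block',np.round(rc,1),np.round(rs,1),round(ra,1),'bore',np.round([rc[0]+27.5*np.cos(a),rc[1]+27.5*np.sin(a)],1))
b,v=[],im.astype(int)
cv2.imwrite('pics/'+sys.argv[1].replace('.','c.'),cv2.resize(cv2.cvtColor(im,cv2.COLOR_RGB2BGR)[110:310,150:370],None,fx=2.7,fy=2.7,interpolation=2))
E
python3 pr.py w7.png; python3 st.py .5963 -.0274 .16
```

```text
11.8 [ 0.5936 -0.0277  0.1561] z [-0.0093 -0.0109 -0.9999] F [-0.7  0.8 -2.1]
slice 0.136 152 xc 0.5916 yc -0.0285
slice 0.144 122 xc 0.5915 yc -0.0277
slice 0.152 132 xc 0.5918 yc -0.0275
slice 0.16 154 xc 0.592 yc -0.0272
slice 0.168 182 xc 0.5922 yc -0.0269
slice 0.176 198 xc 0.5925 yc -0.0268
block [566.7 -31. ] [156.   80.9] 5.1 bore [594.1 -28.5]
11.85 [ 0.593  -0.0266  0.1555] yaw 3.94 zaxis [-0.0105 -0.0099 -0.9999] F [-0.44 -0.28 -1.48] 0.2750199667898496
tool shift mm [ 3.2  1.1 -4.5]
```

View pics/w7c.png

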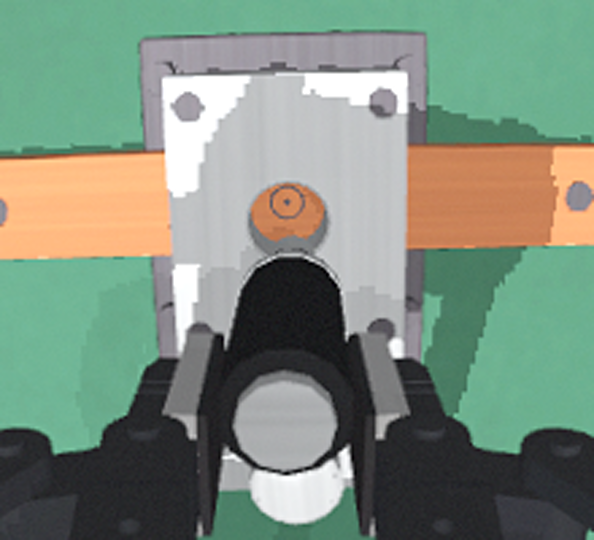

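The picture shows the probe (285,420) over the guide, with the bore and the scribed ring ahead of it at (288,205) and the parked pin behind at (295,495). The tip is about 4 mm short in x. Correcting while lowering.

step_arm:
  steps:
    - [4,0,0,0]
    - [0,0,5,0]
    - [0,0,0,0]

```text
time: 12.15
tool_pos: [0.5956, -0.0234, 0.1478]
tool_rot: [0.004, 0.999, 0.036, -0.007]
contact_force: [-0.8, 0.1, -2.0]
gripper_width: 0.275
```

```bash
python3 st.py .5976 -.0266 .13;python3 pr.py w8.png
```

```text
12.15 [ 0.5956 -0.0234  0.1478] yaw 4.08 zaxis [-0.0141 -0.0081 -0.9999] F [-0.84  0.13 -2.  ] 0.27473321118557165
tool shift mm [ 2.   3.2 17.8]
12.15 [ 0.5956 -0.0234  0.1478] z [-0.0141 -0.0081 -0.9999] F [-0.8  0.1 -2. ]
slice 0.128 157 xc 0.5936 yc -0.0241
slice 0.136 115 xc 0.5935 yc -0.0231
slice 0.144 141 xc 0.5938 yc -0.0232
slice 0.152 149 xc 0.5941 yc -0.0229
slice 0.16 177 xc 0.5942 yc -0.0226
slice 0.168 207 xc 0.5945 yc -0.0224
block [566.9 -31.1] [155.4  81. ] 5.4 bore [594.3 -28.6]
```

step_arm:
  steps:
    - [2,3,0,0]
    - [0,0,0,0]
    - [0,0,0,0]

```text
time: 12.5
tool_pos: [0.5982, -0.0256, 0.1484]
tool_rot: [0.004, 0.999, 0.036, -0.007]
contact_force: [-0.1, -0.4, -1.6]
gripper_width: 0.277
```

```bash
python3 st.py .5978 -.0266 .13
```

```text
12.5 [ 0.5982 -0.0256  0.1484] yaw 4.16 zaxis [-0.0131 -0.0082 -0.9999] F [-0.1  -0.35 -1.62] 0.277469214177905
tool shift mm [-0.2  0.9 18.4]
```

step_arm:
  steps:
    - [0,0,0,0]
    - [0,0,0,0]
    - [0,0,0,0]
    - [0,0,0,0]

```text
time: 12.9
tool_pos: [0.5984, -0.0257, 0.1489]
tool_rot: [0.004, 0.999, 0.036, -0.006]
contact_force: [0.3, 0.2, -1.3]
gripper_width: 0.275
```

```bash
python3 st.py .5978 -.0266 .13
```

```text
12.9 [ 0.5984 -0.0257  0.1489] yaw 4.15 zaxis [-0.0123 -0.0082 -0.9999] F [ 0.26  0.22 -1.27] 0.2750805964282099
tool shift mm [-0.4  0.8 18.9]
```

Idle rows slowly straighten the tilt, and there is plenty of time, so I'll use that.

step_arm:
  steps:
    - [0,1,0,0]
    - [0,0,0,0]
    - [0,0,0,0]
    - [0,0,0,0]
    - [0,0,0,0]
    - [0,0,0,0]
    - [0,0,0,0]
    - [0,0,0,0]

```text
time: 13.7
tool_pos: [0.5985, -0.0268, 0.1489]
tool_rot: [0.004, 0.999, 0.036, -0.006]
contact_force: [-0.3, 0.2, -1.5]
gripper_width: 0.272
```

step_arm:
  steps:
    - [0,0,0,0]
    - [0,0,0,0]
    - [0,0,0,0]
    - [0,0,0,0]
    - [0,0,0,0]
    - [0,0,0,0]
    - [0,0,0,0]
    - [0,0,0,0]

```text
time: 14.5
tool_pos: [0.5985, -0.0268, 0.1489]
tool_rot: [0.004, 0.999, 0.036, -0.006]
contact_force: [1.0, 0.1, -2.5]
gripper_width: 0.273
```

step_arm:
  steps:
    - [0,0,0,0]
    - [0,0,0,0]
    - [0,0,0,0]
    - [0,0,0,0]
    - [0,0,0,0]
    - [0,0,0,0]
    - [0,0,0,0]
    - [0,0,0,0]

```text
time: 15.3
tool_pos: [0.5985, -0.0268, 0.1489]
tool_rot: [0.004, 0.999, 0.036, -0.006]
contact_force: [-0.2, -0.5, -1.2]
gripper_width: 0.281
```

```bash
python3 st.py .5978 -.0266 .13
```

```text
15.3 [ 0.5985 -0.0268  0.1489] yaw 4.14 zaxis [-0.0123 -0.0083 -0.9999] F [-0.23 -0.46 -1.18] 0.2806862643549662
tool shift mm [-0.4 -0.4 18.9]
```

step_arm:
  steps:
    - [0,0,9,0]
    - [0,0,9,0]
    - [0,0,0,0]
    - [0,0,0,0]
    - [0,0,0,0]

```text
time: 15.8
tool_pos: [0.5975, -0.0268, 0.1282]
tool_rot: [0.004, 0.999, 0.036, -0.007]
contact_force: [0.3, -0.4, -0.7]
gripper_width: 0.274
```

```bash
python3 st.py .5978 -.0266 .115;python3 pr.py w9.png
```

```text
15.8 [ 0.5975 -0.0268  0.1282] yaw 4.14 zaxis [-0.0142 -0.0079 -0.9999] F [ 0.29 -0.35 -0.71] 0.2739154695338917
tool shift mm [ 0.5 -0.3 13.1]
15.8 [ 0.5975 -0.0268  0.1282] z [-0.0142 -0.0079 -0.9999] F [ 0.3 -0.4 -0.7]
slice 0.108 153 xc 0.5955 yc -0.0275
slice 0.116 121 xc 0.5954 yc -0.0268
slice 0.124 130 xc 0.5957 yc -0.0266
slice 0.132 160 xc 0.596 yc -0.0264
slice 0.14 181 xc 0.5961 yc -0.0261
slice 0.148 191 xc 0.5965 yc -0.0258
block [566.7 -31.1] [155.4  81.3] 5.2 bore [594.1 -28.6]
```

The tip extrapolates to (0.5939,-0.0287), against a mark at about (0.594,-0.0286). Going on down.

step_arm:
  steps:
    - [0,0,6,0]
    - [0,0,6,0]
    - [0,0,0,0]
    - [0,0,0,0]

```text
time: 16.25
tool_pos: [0.5978, -0.027, 0.1158]
tool_rot: [0.004, 0.999, 0.036, -0.007]
contact_force: [0.4, 0.4, -1.7]
gripper_width: 0.275
```

```bash
python3 st.py .5976 -.0266 .105
```

```text
16.25 [ 0.5978 -0.027   0.1158] yaw 4.14 zaxis [-0.0129 -0.0081 -0.9999] F [ 0.37  0.43 -1.72] 0.2746706199321479
tool shift mm [-0.1 -0.5 10.8]
```

step_arm:
  steps:
    - [0,0,4,0]
    - [0,0,3,0]
    - [0,0,0,0]
    - [0,0,0,0]

```text
time: 16.65
tool_pos: [0.5987, -0.0271, 0.1096]
tool_rot: [0.004, 0.999, 0.036, -0.006]
contact_force: [-0.3, -0.1, -0.0]
gripper_width: 0.274
```

```bash
python3 st.py .5976 -.0268 .105
```

```text
16.65 [ 0.5987 -0.0271  0.1096] yaw 4.14 zaxis [-0.0108 -0.0083 -0.9999] F [-0.29 -0.1  -0.03] 0.27411248887763556
tool shift mm [-1.  -0.4  4.6]
```

step_arm:
  steps:
    - [-1,0,3,0]
    - [0,0,2,0]
    - [0,0,0,0]
    - [0,0,0,0]

```text
time: 17.05
tool_pos: [0.5988, -0.0272, 0.1064]
tool_rot: [0.004, 0.999, 0.036, -0.004]
contact_force: [-0.2, -0.3, 2.6]
gripper_width: 0.274
```

```bash
for i in 1 2 3; do python3 st.py .5976 -.0268 .105; done; python3 pr.py w10.png
```

```text
17.05 [ 0.5988 -0.0272  0.1064] yaw 4.14 zaxis [-0.0076 -0.0083 -0.9999] F [-0.18 -0.34  2.64] 0.2736613678233399
tool shift mm [-1.2 -0.5  1.5]
17.05 [ 0.5988 -0.0272  0.1064] yaw 4.14 zaxis [-0.0076 -0.0083 -0.9999] F [-0.18 -0.34  2.64] 0.2736613678233399
tool shift mm [-1.2 -0.5  1.5]
17.05 [ 0.5988 -0.0272  0.1064] yaw 4.14 zaxis [-0.0076 -0.0083 -0.9999] F [-0.18 -0.34  2.64] 0.2736613678233399
tool shift mm [-1.2 -0.5  1.5]
17.05 [ 0.5988 -0.0272  0.1064] z [-0.0076 -0.0083 -0.9999] F [-0.2 -0.3  2.6]
slice 0.086 153 xc 0.5963 yc -0.0279
slice 0.094 113 xc 0.5963 yc -0.0273
slice 0.102 132 xc 0.5966 yc -0.0272
slice 0.11 148 xc 0.5969 yc -0.0268
slice 0.118 169 xc 0.5972 yc -0.0266
slice 0.126 197 xc 0.5974 yc -0.0264
block [568.6 -31.1] [152.2  80. ] 5.3 bore [596.  -28.5]
```

View pics/w10c.png

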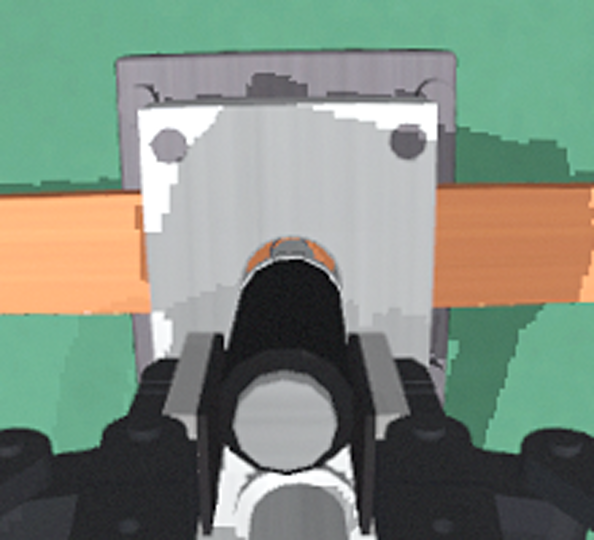

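The nose stands inside the bore with copper visible on both sides (290,245), and the pin is parked behind at (297,510). By force the tip is about 5.4 mm in, by geometry about 4.5 mm. I add about a millimetre and recheck.

step_arm:
  steps:
    - [-1,0,2,0]
    - [0,0,0,0]
    - [0,0,0,0]

```text
time: 17.4
tool_pos: [0.5984, -0.0273, 0.1052]
tool_rot: [0.004, 0.999, 0.036, -0.003]
contact_force: [-0.4, 0.5, 2.8]
gripper_width: 0.274
```

step_arm:
  steps:
    - [0,0,0,0]
    - [0,0,0,0]

```text
time: 17.6
tool_pos: [0.5984, -0.0273, 0.1053]
tool_rot: [0.004, 0.999, 0.036, -0.003]
contact_force: [0.0, 0.9, 2.9]
gripper_width: 0.277
```

step_arm:
  steps:
    - [0,0,0,0]
    - [0,0,0,0]

```text
time: 17.8
tool_pos: [0.5984, -0.0273, 0.1053]
tool_rot: [0.004, 0.999, 0.036, -0.003]
contact_force: [-0.2, -0.2, 1.4]
gripper_width: 0.276
```

```bash
python3 pr.py w11.png; python3 st.py
```

```text
17.8 [ 0.5984 -0.0273  0.1053] z [-0.0058 -0.0083 -0.9999] F [-0.2 -0.2  1.4]
slice 0.085 149 xc 0.5961 yc -0.028
slice 0.093 114 xc 0.596 yc -0.0275
slice 0.101 135 xc 0.5962 yc -0.0271
slice 0.109 147 xc 0.5965 yc -0.0269
slice 0.117 171 xc 0.5967 yc -0.0266
slice 0.125 199 xc 0.597 yc -0.0263
block [569.4 -31.3] [150.8  80.2] 5.6 bore [596.8 -28.6]
17.85 [ 0.5984 -0.0273  0.1053] yaw 4.14 zaxis [-0.0058 -0.0083 -0.9999] F [-0.79 -0.28  1.62] 0.27513295965184587
```

step_arm:
  steps:
    - [-0.5,0,1,0]
    - [0,0,0,0]
    - [0,0,0,0]

```text
time: 18.15
tool_pos: [0.5981, -0.0273, 0.1045]
tool_rot: [0.004, 0.999, 0.036, -0.003]
contact_force: [-1.2, 0.3, 2.3]
gripper_width: 0.275
```

step_arm:
  steps:
    - [0,0,0,0]

```text
time: 18.25
tool_pos: [0.5982, -0.0273, 0.1045]
tool_rot: [0.004, 0.999, 0.036, -0.003]
contact_force: [0.3, 0.9, 2.9]
gripper_width: 0.274
```

step_arm:
  steps:
    - [0,0,0,0]

```text
time: 18.35
tool_pos: [0.5982, -0.0273, 0.1046]
tool_rot: [0.004, 0.999, 0.036, -0.003]
contact_force: [-0.1, 0.5, 2.5]
gripper_width: 0.278
```

step_arm:
  steps:
    - [0,0,0,0]

```text
time: 18.45
tool_pos: [0.5982, -0.0273, 0.1046]
tool_rot: [0.004, 0.999, 0.036, -0.003]
contact_force: [-0.5, 0.6, 2.8]
gripper_width: 0.274
```

step_arm:
  steps:
    - [0,0,0,0]

```text
time: 18.55
tool_pos: [0.5982, -0.0273, 0.1046]
tool_rot: [0.004, 0.999, 0.036, -0.003]
contact_force: [0.2, 0.8, 2.4]
gripper_width: 0.273
```

step_arm:
  steps:
    - [0,0,0,0]

```text
time: 18.65
tool_pos: [0.5982, -0.0273, 0.1046]
tool_rot: [0.004, 0.999, 0.036, -0.003]
contact_force: [-0.3, 0.5, 2.4]
gripper_width: 0.275
```

By force the tip is about 5.3 mm in, by geometry about 6.3 mm, so it is close to half way and steady. A last check of the pin, then I hand it in.

```bash
python3 - <<'E'
from h import *
s,im,d=grab('scene');save('end.png',im);W=cloud('scene',d)
for a,b in((.07,.085),(.085,.098),(.1,.112)):
    P=W[(np.hypot(W[...,0]-.518,W[...,1]+.036)<.024)&(W[...,2]>a)&(W[...,2]<b)]
    if len(P): print(a,len(P),P.mean(0).round(4),P[:,2].max().round(4))
cv2.imwrite('pics/endc.png',cv2.resize(im[130:290,100:350,::-1],None,fx=3,fy=3,interpolation=2))
E
python3 st.py
```

```text
0.07 13 [ 0.5261 -0.0245  0.0773] 0.084
0.085 3 [ 0.5203 -0.0228  0.0926] 0.0965
0.1 16 [ 0.525  -0.0444  0.1062] 0.1091
18.7 [ 0.5982 -0.0273  0.1046] yaw 4.14 zaxis [-0.005  -0.0083 -1.    ] F [0.27 1.65 3.76] 0.271080764782533
```

View pics/endc.png

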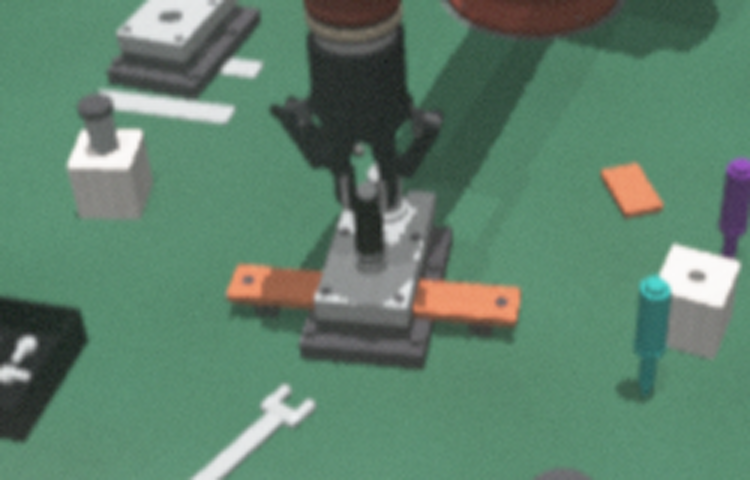

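The picture shows the probe upright through the bore at (370,235). The pin's collar is behind it at (400,212), and the punch, purple and turquoise probes, offcut and wrench look undisturbed.

```bash
python3 -c "
from plant import *
print(job_done())"
```

```text
the job is handed in; nothing more can be done
None
```

I parked the pilot pin in the notch and let go of it. I then took the black probe from its stand and handed the job in at about 18.7 s, still holding the probe pressed through the empty bore.

**Pin:** I saw it standing in the notch after release, about 1.3 mm from the nominal point, with the collar on the steel. The last scene view was mostly blocked by the gripper, so its depth readings on the pin were too few to confirm that it still stands upright.

**Probe position:** The tip comes out about 1 mm from the ring's centre, by extrapolating the handle's axis. Copper showed on both sides of the nose in the bore, and sideways forces were mostly under 1 N (one reading of 1.65 N at the end).

**Tip depth:** The two checks disagree by about 1 mm. The force reading gives 5.3 mm in and the geometry gives 6.3 mm, against a half-way point of 6 mm. The final single force reading was higher at 3.8 N, against a mean of about 2.5 N before it, and I took it as noise.

**Tilt:** The probe leans by an estimated 1.5–2°. The arm drifted a little in tilt on each move, and the move rows give no way to correct it.

**Other things on the bench:** The punch, the purple and turquoise look-alikes, the offcut and the wrench look undisturbed in the last picture. The oil, die and pen were outside that crop, so I did not recheck them, but the arm never went near them.

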